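# Lower the spoon tree by one hole

### The arm

A 6-joint arm with a two-finger parallel gripper is mounted at the origin on the work surface. World frame = base frame: x ahead of the robot, y to its left, z up, the work surface at z = 0. Lengths are in m, angles in degrees, forces in N, time in s.
With the tool pointing down it reaches from about 0.35 to 0.875 m from the base axis. Payload 4.2 kg.
Tool frame: the origin (TCP) lies at the very end of the fingers, on their centre line; the grasp point (between the pads) lies 19 mm behind it; z points along the fingers, y is the line along which they close (so a half turn about z gives the same grasp; the last joint's range is limited). The gripper opens to 87 mm and grips with 3 to 60 N. Pads are 19 mm wide; open, the fingers measure 117 mm over their backs; the gripper's body (75 mm by 190 mm) begins 51 mm behind the grasp point.
Start: joints at [91.536, 22.042, 0.453, 0, -68.411, -14.817], TCP at [0.144, 0.608, 0.223] pointing down, gripper open.
Joint ranges: [-179.83, 179.83], [-69.29, 118.12], [-61.27, 80.66], [-181.25, 117.63], [-171.15, -9.14], [-177.46, 177.46]. Speed limits (degrees/s): [159.86, 159.86, 180, 180, 180, 180].

### API

Orientations are given as a 3x3 rotation matrix whose columns are the frame's x, y, z axes.
In Python, from station import sense, optics, r gives the robot as it stands. The module is installed in compiled form; this text tells all that it offers.
- The arm moves only by the shell command python3 -m pendant 'ROWS' [OPENING]. ROWS is JSON, a list that holds one entry, the list of rows, each a list of 4 numbers: the shift along the tool's x, y, z normalised to -1 to 1, where 1 is 100 mm, then the turn about the tool's z normalised to -1 to 1, where 1 is 2 rad. A call has 1 to 8 rows; each row is the pose to reach, as a shift and turn from the pose commanded when the call began, along the tool's axes at that moment; what a row does not reach only later rows make up. A row lasts 1/10 s, in which the tool goes at most 50 mm and 8.59 degrees, less where a joint would pass 70% of its speed; a pose out of reach is approached as far as the arm can. A call with a number of a shift or a turn outside -1 to 1 is refused whole. A call with a gripper value outside its range is refused whole. OPENING is the closure, from 0 (fully open) to 1 (shut), set as the call begins (- or left out, the last holds). The fingers move at their own pace and stop on an object; the grip force is fixed at half the most. Time passes only in rows, so rows that repeat a pose let the fingers close. It gives the time, the measured TCP pose, the force, the opening and the grip force at its end, in the units of the state.
- sense(): the state, without advancing time (a new reading comes with each control period).
- optics.capture(name): name is "side" or "top"; returns the picture (420x560x3 uint8, red, green, blue); there is no depth.
- optics.get_calibration(name): a dict with "camera_matrix" (3x3 intrinsics, pixels), "camera_from_world" (4x4, takes a point from world to camera coordinates). Camera axes: x right, y down, z forward; pixel columns grow to the right and rows downward; lengths in m; the calibration is good to about 2 mm. A picture is of the moment at which its call begins. get_calibration takes no time and is no camera call.
- r.finish_job(): hands the job in; it is judged then, once.
The state is a dict: "time_s": time; "joints": joint angles; "joint_velocities": joint speeds; "effort": joint torques, N m; "tcp_pos": TCP position; "ee_rot": TCP orientation; "wrist_force": force on the tool from outside, world axes, zero at the start; "moment": the same for the moment, N m; "gripper_width": opening from 0.0 (shut) to 1.0 (fully open); "gripper_force": force on a finger pad.
Only numpy, scipy, OpenCV 4.12 (cv2) and the standard library are available. Lean on these libraries where they do the work, as an engineer would, in place of code of your own. Each camera call takes 0.05 s, during which the arm holds its last target. There are 200 camera calls.

### The job

The telescoping spoon tree is too tall to go back under the wall shelf. Press in the orange button on its top and push the tube straight down to its next hole, one hole only (40 mm), then let go so that the button springs back out and the tube is locked there. Leave the similar phone stand with the blue button alone.

Things in the scene. Friction and masses are not known exactly. Their poses are not given: they have to be found in the camera images.
- tree_top (a point): Centre of the top face of the spoon tree's orange button, facing up on the post's axis, about 267 mm above the worktop; moves with button and tube. Button 30 mm across, 12 mm proud of a black head (48 mm across) whose four steel pegs, with 3 measuring spoons, reach out 69 mm, 14 mm below this point. Fixed telescoping post, aluminium outer tube 32 mm across, round wooden foot.
- tree_button (a joint): How far the orange button is pressed in, m: 0 out, 0.009 fully in (still 3 mm proud). Spring 3 N at first, 6 N fully in, which draws the brass latch pin back; pressing on (about 9 N) then moves the tube down against friction. The tube stays where pressing stops. When released, the button comes out only if the pin is before a hole; between holes it stays in.
- tree_tube (a joint): How far the inner tube is lowered, m: 0 with the pin in the middle of the top hole (starts within 3 mm of this), 0.040 in the middle of the next hole, 0.080 in the lowest, at the stop. Three upright slotted holes in the outer tube, 40 mm apart; the brass pin shows in the one in use. Each hole gives the pin 6 mm of play up and down.
- phone_top (a point): Centre of the top face of the blue button of the phone stand, a like telescoping post with a round white foot and a grey phone cradle (85 mm wide) under its head. Not to be pressed or moved.

How it is judged:
By the outcome, as a careful person would: the job done as asked, in the order asked, and still so for the second after the job is handed in, with the robot touching nothing.
It also fails if it takes over 32 s, if anything falls off the work surface, if the arm or the gripper's body presses on something with over 40 N, if the wrist force passes 120 N, or if a joint passes its speed limit or range.

## Working session

There is one attempt and no reset: what is moved stays moved. The work goes in short steps, Python scripts to look and compute and a shell command to move; the robot and the scene stay as the last step left them, time stands still between calls to the robot, and variables do not carry over. Pictures are saved under pics/ and viewed, at most 10 in all, crops included, and the job is handed in when it is done.

```bash
mkdir -p pics; python3 - <<'E'
from station import sense, optics, r
import cv2,numpy as np
for n in("side","top"):
    im=optics.capture(n); cv2.imwrite(f"pics/{n}0.png",im[:,:,::-1])
    c=optics.get_calibration(n); print(n,np.round(c["camera_matrix"],1).tolist(),np.round(c["camera_from_world"],3).tolist())
    h=cv2.cvtColor(im,cv2.COLOR_RGB2HSV)
    for nm,lo,hi in(("or",(5,150,120),(18,255,255)),("bl",(95,130,80),(125,255,255))):
        k,_,st,ce=cv2.connectedComponentsWithStats(cv2.inRange(h,lo,hi))
        print(nm,[(s.tolist(),c.round(1).tolist()) for s,c in zip(st[1:],ce[1:]) if s[4]>25])
s=sense();print({k:np.round(v,3).tolist() for k,v in s.items()})
E
```

```text
side [[443.1, 0.0, 277.1], [0.0, 443.1, 209.6], [0.0, 0.0, 1.0]] [[-0.9, -0.436, -0.02, 0.434], [-0.267, 0.587, -0.764, 0.263], [0.345, -0.683, -0.644, 0.705], [0.0, 0.0, 0.0, 1.0]]
or [([366, 0, 194, 130, 21244], [470.1, 56.7]), ([168, 120, 31, 44, 589], [180.1, 139.8]), ([209, 196, 27, 26, 253], [222.9, 207.5]), ([199, 200, 42, 54, 333], [221.5, 227.9]), ([66, 209, 71, 70, 670], [101.1, 245.3]), ([154, 215, 18, 15, 155], [164.3, 221.8]), ([193, 225, 19, 16, 195], [202.5, 232.7]), ([168, 243, 25, 20, 168], [181.4, 256.9]), ([152, 272, 19, 25, 168], [160.7, 285.0]), ([62, 278, 86, 37, 516], [104.7, 296.1]), ([154, 285, 25, 34, 235], [167.2, 302.9]), ([171, 331, 68, 63, 2499], [205.0, 365.6])]
bl [([327, 116, 17, 14, 208], [335.1, 122.5])]
top [[391.8, 0.0, 277.0], [0.0, 391.8, 207.2], [0.0, 0.0, 1.0]] [[0.008, -1.0, 0.031, -0.021], [-0.991, -0.012, -0.135, 0.518], [0.135, -0.029, -0.99, 0.936], [0.0, 0.0, 0.0, 1.0]]
or [([40, 13, 6, 21, 68], [42.7, 24.4]), ([69, 13, 12, 22, 195], [74.4, 23.7]), ([96, 14, 8, 21, 128], [99.9, 24.9]), ([107, 15, 6, 20, 90], [109.1, 24.1]), ([119, 14, 9,
[... 364 characters left out ...]
21, 102], [457.5, 32.9]), ([64, 24, 3, 10, 27], [65.0, 29.0]), ([464, 24, 5, 19, 69], [466.1, 32.8]), ([476, 24, 6, 20, 76], [478.8, 32.0]), ([149, 186, 17, 16, 47], [159.3, 195.7]), ([163, 189, 44, 44, 1025], [187.2, 212.2])]
bl [([356, 223, 18, 17, 233], [364.3, 231.0])]
{'time_s': 0.1, 'joints': [91.536, 22.086, 0.389, -0.025, -68.409, -14.816], 'joint_velocities': [-0.066, -0.138, 0.221, 0.081, 0.023, -0.0], 'effort': [-0.0, -39.169, 18.794, 4.232, 0.013, -0.0], 'tcp_pos': [0.143, 0.608, 0.222], 'ee_rot': [[0.973, -0.23, -0.0], [-0.23, -0.973, -0.002], [0.0, 0.002, -1.0]], 'wrist_force': [0.566, 0.53, -0.141], 'moment': [0.023, 0.019, 0.014], 'gripper_force': 0.0, 'gripper_width': 1.001}
```

View pics/side0.png

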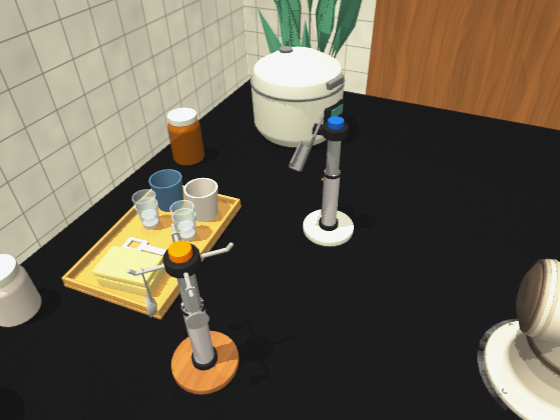

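View pics/top0.png

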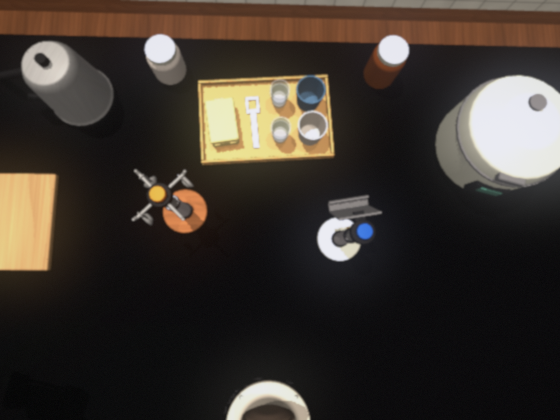

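The side view shows the orange button at about (180,251), with its foot at (205,362), and the blue button at (335,122). In the top view the orange button is at (157,194), with its foot at (185,211), and the blue one is at (364,231).

```bash
cat > h.py <<'E'
from station import sense, optics, r
import cv2,numpy as np
def P(n):
    c=optics.get_calibration(n); return c["camera_matrix"]@c["camera_from_world"][:3]
def proj(n,X):
    p=P(n)@np.append(X,1); return p[:2]/p[2]
def tri(a,b):
    X=cv2.triangulatePoints(P("side"),P("top"),np.array(a,float).reshape(2,1),np.array(b,float).reshape(2,1)); X=(X[:3]/X[3]).ravel(); return X,proj("side",X)-a,proj("top",X)-b
def plane(n,uv,z):
    p=P(n); A=p[:,:3]; C=-np.linalg.solve(A,p[:,3]); d=np.linalg.solve(A,np.array([*uv,1.])); return C+d*(z-C[2])/d[2]
def blobs(n,roi,tops):
    im=optics.capture(n); u0,v0,u1,v1=roi; h=cv2.cvtColor(im,cv2.COLOR_RGB2HSV)[v0:v1,u0:u1]
    k,_,st,ce=cv2.connectedComponentsWithStats(cv2.inRange(h,*tops))
    return im,[((s[:4]+[u0,v0,0,0]).tolist(),int(s[4]),(c+[u0,v0]).round(1).tolist()) for s,c in zip(st[1:],ce[1:]) if s[4]>25]
E
python3 - <<'E'
from h import *
i1,b1=blobs("side",(160,235,205,275),((8,150,120),(24,255,255)));i2,b2=blobs("top",(145,180,172,206),((8,150,120),(24,255,255)))
print(b1,b2)
a=cv2.resize(i1[225:325,120:250],None,fx=4,fy=4,interpolation=2);b=cv2.resize(i2[150:250,115:175],None,fx=4,fy=4,interpolation=2)
cv2.imwrite("pics/c.png",np.hstack([a,b])[:,:,::-1])
print(tri((180,249.5),(157.3,194)));print("foot",plane("side",(205,362),.012),plane("top",(185,211.5),.012))
print("top@.267",plane("top",(157.3,194),.267),plane("side",(180,249.5),.267)); print("blue",tri((335.5,120.5),(364.3,231)))
E
```

```text
[([190, 235, 15, 7], 63, [198.7, 238.0]), ([167, 240, 26, 23], 458, [179.8, 251.4]), ([193, 244, 12, 10], 28, [200.6, 249.4])] [([149, 186, 17, 16], 221, [156.9, 193.4])]
(array([0.50875513, 0.21563832, 0.26494312]), array([-0.29038814, -0.04826231]), array([0.115826  , 0.22789135]))
foot [0.50495268 0.22050784 0.012     ] [0.50757766 0.21487208 0.012     ]
top@.267 [0.50884344 0.21530347 0.267     ] [0.50686614 0.21710449 0.267     ]
blue (array([ 0.44281976, -0.1741223 ,  0.26648318]), array([-0.23990515, -0.0156921 ]), array([0.09152753, 0.28191509]))
```

View pics/c.png

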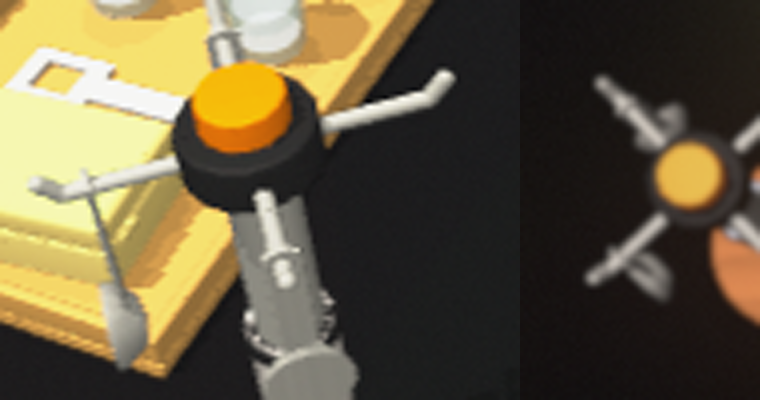

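The crop puts the button face centre at about (180,249) in the side view and (157.5,193.8) in the top view. That gives (0.509, 0.2155, 0.265), matching the stated 0.267 height, and the foot lies directly below it. I'll press with the fingers shut, rising first.

```bash
python3 -m pendant '[[[0,0,-0.5,0],[0,0,-1,0],[0,0,-1,0]]]' 1
python3 -m pendant '[[[0.4,0.27,0,0],[0.8,0.53,0,0],[0.9,0.6,0,0],[0.9,0.6,0,0]]]'
python3 -m pendant '[[[0.4,0.27,0,0],[0.8,0.53,0,0],[0.9,0.6,0,0],[0.9,0.6,0,0]]]'
python3 -m pendant '[[[0.4,0.27,0,0],[0.8,0.53,0,0],[0.9,0.6,0,0],[0.9,0.6,0,0]]]'
python3 -m pendant '[[[0.4,0.27,0,0],[0.8,0.53,0,0],[0.9,0.6,0,0],[0.9,0.6,0,0]]]'
```

```text
time_s: 0.5
tcp_pos: [0.1446, 0.6113, 0.3313]
ee_rot: [[0.973, -0.229, 0.003], [-0.229, -0.973, 0.016], [-0.0, -0.016, -1.0]]
wrist_force: [0.3, 0.5, 0.1]
gripper_width: 0.811
gripper_force: 0.0
time_s: 0.9
tcp_pos: [0.2185, 0.528, 0.3231]
ee_rot: [[0.973, -0.232, 0.0], [-0.232, -0.973, 0.001], [-0.0, -0.001, -1.0]]
wrist_force: [0.0, 0.3, 0.6]
gripper_width: 0.45
gripper_force: 0.0
time_s: 1.3
tcp_pos: [0.2917, 0.4499, 0.3226]
ee_rot: [[0.973, -0.231, -0.0], [-0.231, -0.973, 0.001], [-0.0, -0.001, -1.0]]
wrist_force: [0.6, 1.1, 0.1]
gripper_width: 0.086
gripper_force: 0.0
time_s: 1.7
tcp_pos: [0.3654, 0.3714, 0.3223]
ee_rot: [[0.973, -0.231, -0.0], [-0.231, -0.973, 0.0], [-0.0, -0.0, -1.0]]
wrist_force: [-0.4, 0.7, 0.6]
gripper_width: 0.004
gripper_force: 0.0
time_s: 2.1
tcp_pos: [0.4392, 0.2926, 0.3221]
ee_rot: [[0.973, -0.231, -0.0], [-0.231, -0.973, 0.0], [-0.0, 0.0, -1.0]]
wrist_force: [0.3, -0.1, 0.0]
gripper_width: 0.005
gripper_force: 0.0
```

```bash
python3 -m pendant '[[[0.4,0.28,0,0],[0.75,0.52,0,0],[0.86,0.59,0.1,0],[0.86,0.59,0.3,0],[0.86,0.59,0.4,0],[0.86,0.59,0.4,0],[0.86,0.59,0.4,0]]]'
python3 - <<'E'
from h import *
s=sense();print(s["time_s"],s["tcp_pos"],proj("side",s["tcp_pos"]),proj("top",s["tcp_pos"]))
a=optics.capture("side");b=optics.capture("top");
cv2.imwrite("pics/d.png",np.hstack([cv2.resize(a[200:340,110:260],None,fx=4,fy=4),cv2.resize(b[140:280,110:160],None,fx=4,fy=4)])[:,:,::-1])
E
```

```text
time_s: 2.8
tcp_pos: [0.5087, 0.216, 0.2829]
ee_rot: [[0.974, -0.228, 0.001], [-0.228, -0.974, -0.0], [0.001, -0.0, -1.0]]
wrist_force: [-0.2, -0.8, 0.4]
gripper_width: 0.009
gripper_force: 0.0
2.8 [0.50869245 0.21602468 0.28288822] [177.23572389 239.45832211] [154.54172763 192.62138116]
```

View pics/d.png

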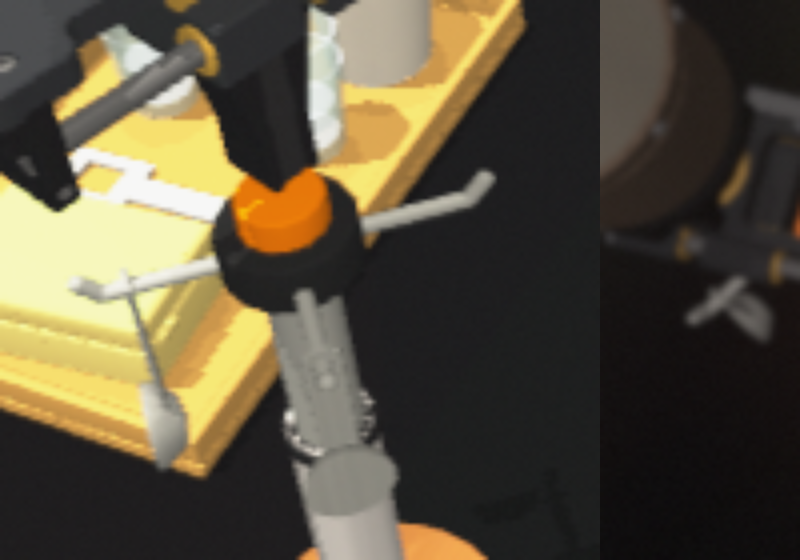

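The closed fingertips hang directly over the button: the tip's near edge is at about (179.5,247), consistent with the TCP projection at (177,239) plus finger depth. I'll feel for contact next.

```bash
f(){ grep -E 'time|tcp|wrist'|tr '\n' ' ';echo; }
python3 -m pendant '[[[0,0,0.06,0],[0,0,0.12,0],[0,0,0.12,0],[0,0,0.12,0]]]'|f
python3 -m pendant '[[[0,0,0.02,0],[0,0,0.02,0],[0,0,0.02,0]]]'|f
python3 -m pendant '[[[0,0,0.02,0],[0,0,0.02,0],[0,0,0.02,0]]]'|f
python3 -m pendant '[[[0,0,0.02,0],[0,0,0.02,0],[0,0,0.02,0]]]'|f
python3 -m pendant '[[[0,0,0.02,0],[0,0,0.02,0],[0,0,0.02,0]]]'|f
```

```text
time_s: 3.3 tcp_pos: [0.5089, 0.2147, 0.2704] wrist_force: [-0.2, 0.6, -0.1] 
time_s: 3.6 tcp_pos: [0.5092, 0.2148, 0.2693] wrist_force: [0.1, 0.1, 2.6] 
time_s: 3.9 tcp_pos: [0.5091, 0.2148, 0.2669] wrist_force: [-0.1, -1.1, 4.3] 
time_s: 4.2 tcp_pos: [0.5092, 0.2148, 0.2648] wrist_force: [0.6, -0.3, 4.9] 
time_s: 4.5 tcp_pos: [0.5092, 0.2149, 0.2628] wrist_force: [0.5, -1.0, 5.5]
```

Contact was at about 0.270, so the button is fully in near 0.261. Now I'll push the tube down, stopping a little early.

```bash
f(){ grep -E 'time|tcp|wrist'|tr '\n' ' ';echo; }
python3 -m pendant '[[[0,0,0.02,0],[0,0,0.06,0],[0,0,0.1,0],[0,0,0.14,0],[0,0,0.18,0],[0,0,0.2,0],[0,0,0.2,0],[0,0,0.2,0]]]'|f
python3 -m pendant '[[[0,0,0.04,0],[0,0,0.08,0],[0,0,0.12,0],[0,0,0.15,0],[0,0,0.16,0],[0,0,0.16,0],[0,0,0.16,0]]]'|f
```

```text
time_s: 5.3 tcp_pos: [0.5092, 0.2148, 0.2434] wrist_force: [-0.5, 0.3, 6.2] 
time_s: 6.0 tcp_pos: [0.5092, 0.2148, 0.2275] wrist_force: [-0.6, -0.6, 7.1]
```

```bash
f(){ grep -E 'time|tcp|wrist'|tr '\n' ' ';echo; }
python3 -m pendant '[[[0,0,0.02,0],[0,0,0.04,0],[0,0,0.055,0],[0,0,0.055,0],[0,0,0.055,0],[0,0,0.055,0]]]'|f
python3 -m pendant '[[[0,0,-0.02,0],[0,0,-0.04,0],[0,0,-0.04,0],[0,0,-0.04,0]]]'|f
```

```text
time_s: 6.6 tcp_pos: [0.5092, 0.2148, 0.222] wrist_force: [-0.3, -1.1, 7.1] 
time_s: 7.0 tcp_pos: [0.5091, 0.2149, 0.2252] wrist_force: [0.4, 0.2, 5.4]
```

```bash
f(){ grep -E 'time|tcp|wrist'|tr '\n' ' ';echo; }
python3 -m pendant '[[[0,0,-0.01,0],[0,0,-0.02,0],[0,0,-0.02,0],[0,0,-0.02,0]]]'|f
python3 -m pendant '[[[0,0,-0.01,0],[0,0,-0.02,0],[0,0,-0.02,0],[0,0,-0.02,0]]]'|f
python3 -m pendant '[[[0,0,-0.01,0],[0,0,-0.02,0],[0,0,-0.02,0],[0,0,-0.02,0]]]'|f
```

```text
time_s: 7.4 tcp_pos: [0.5091, 0.2149, 0.227] wrist_force: [0.8, -0.6, 4.4] 
time_s: 7.8 tcp_pos: [0.509, 0.2148, 0.229] wrist_force: [2.4, 0.1, 4.1] 
time_s: 8.2 tcp_pos: [0.5088, 0.2149, 0.2309] wrist_force: [1.0, 0.5, 3.3]
```

The button followed the finger all the way out, with the force falling to about 3 N at 0.231, so the pin is in the hole. I'll back off and check.

```bash
python3 -m pendant '[[[0,0,-0.1,0],[0,0,-0.4,0],[0,0,-0.8,0],[0,0,-0.9,0],[0,0,-0.9,0]]]'|grep -E 'tcp|wrist'
python3 -m pendant '[[[-0.4,-0.2,0,0],[-0.8,-0.4,0,0],[-1,-0.6,0,0],[-1,-0.6,0,0]]]'|grep -E 'time|tcp|wrist'
python3 -m pendant '[[[-0.4,-0.2,0,0],[-0.8,-0.4,0,0],[-1,-0.6,0,0],[-1,-0.6,0,0]]]'|grep -E 'time|tcp|wrist'
python3 - <<'E'
from h import *
i1,b1=blobs("side",(155,250,215,300),((8,150,120),(24,255,255)));i2,b2=blobs("top",(145,180,172,206),((8,150,120),(24,255,255)))
print(b1,b2, proj("side",np.array([.509,.2155,.2305])),proj("top",np.array([.509,.2155,.2305])))
print("side z check", [plane("side",b[2],.2305) for b in b1])
cv2.imwrite("pics/e.png",np.hstack([cv2.resize(i1[230:360,130:245],None,fx=4,fy=4,interpolation=2),cv2.resize(i2[150:280,130:210],None,fx=4,fy=4,interpolation=2)])[:,:,::-1])
E
```

```text
tcp_pos: [0.509, 0.2152, 0.3229]
wrist_force: [-0.1, -0.8, -1.0]
time_s: 9.1
tcp_pos: [0.4228, 0.2975, 0.3191]
wrist_force: [0.4, 0.9, -0.5]
time_s: 9.5
tcp_pos: [0.34, 0.3787, 0.3192]
wrist_force: [-0.8, 0.7, -0.7]
[] [([155, 189, 16, 16], 200, [162.2, 196.7])] [183.83406263 267.77766101] [162.25392891 197.03703653]
side z check []
```

View pics/e.png

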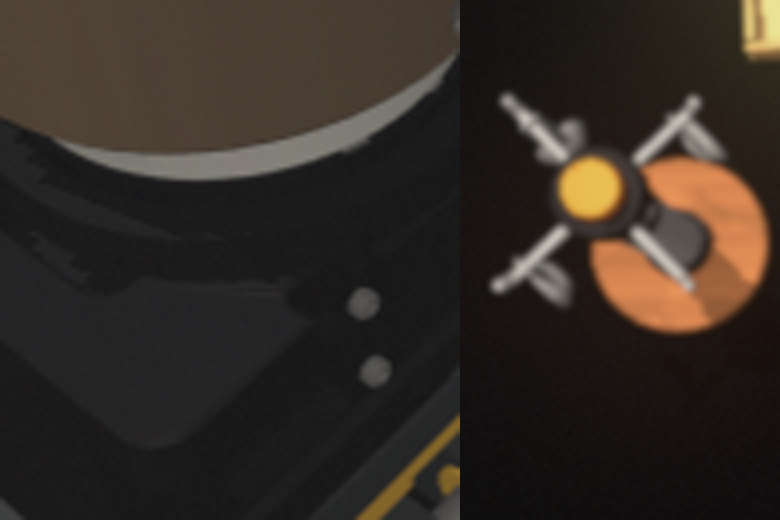

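The top view shows the button at (162.2,196.7), against a prediction of (162.25,197.0) for a 0.2305 height, and all the spoons are still hung. The gripper blocks the side view, so I'll retreat further for one more look.

```bash
python3 -m pendant '[[[-0.4,-0.2,0,0],[-0.8,-0.4,0,0],[-1,-0.6,0,0],[-1,-0.6,0,0]]]'|grep tcp
python3 -m pendant '[[[-0.4,-0.2,0,0],[-0.8,-0.4,0,0],[-1,-0.6,0,0],[-1,-0.6,0,0]]]'|grep -E 'time|tcp|wrist'
python3 - <<'E'
from h import *
i1,b1=blobs("side",(155,250,215,300),((8,150,120),(24,255,255)))
print(b1)
cv2.imwrite("pics/f.png",cv2.resize(i1[240:375,110:260],None,fx=4,fy=4,interpolation=2)[:,:,::-1])
E
```

```text
tcp_pos: [0.2576, 0.4599, 0.3198]
time_s: 10.4
tcp_pos: [0.1744, 0.5412, 0.3194]
wrist_force: [-0.8, 0.2, -0.6]
[([157, 250, 53, 36], 645, [183.9, 269.8]), ([166, 288, 11, 12], 54, [171.2, 295.9]), ([155, 290, 8, 7], 34, [157.9, 293.2])]
```

View pics/f.png

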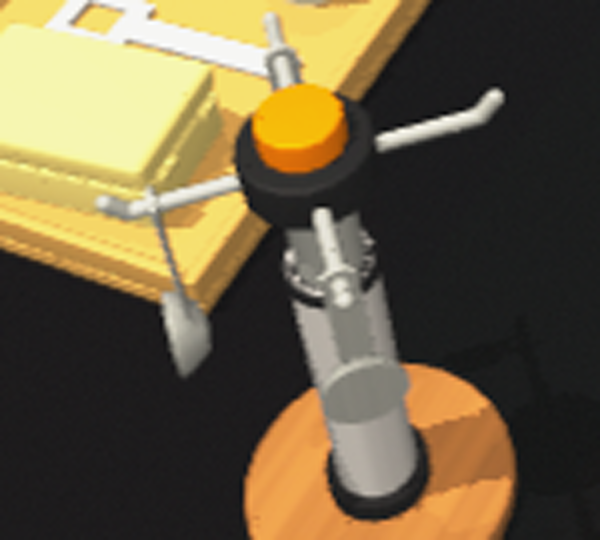

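The side view shows the button standing proud again at (185,269), with the head about 40 mm lower, the spoons in place and the arm clear. I'm handing in the job.

```bash
python3 -c "
from station import r
print(r.finish_job())"
```

```text
the job is handed in; nothing more can be done
None
```

The spoon tree is lowered one hole, about 40 mm, and appears locked there: its orange button sprang back out under the finger. The phone stand was never touched, and the job is handed in (no verdict shown).

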